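# Unlock and remove the clamp nut of a flat polishing machine

### The arm

A 6-joint arm with a two-finger parallel gripper is mounted at the origin on the work surface. World frame = base frame: x ahead of the robot, y to its left, z up, the work surface at z = 0. Lengths are in mm, angles in rad, forces in N, time in s.
With the tool pointing down it reaches from about 350 to 775 mm from the base axis. Payload 7.3 kg.
Tool frame: the origin (TCP) lies midway between the tips of the shut fingers; the grasp point (between the pads) lies 19 mm behind it; x points along the fingers, y is the direction in which the jaws open and shut, and the axes are right-handed (so a half turn about x gives the same grasp; the last joint's range is limited). The gripper opens to 92 mm and grips with 3 to 60 N. Pads are 19 mm wide; open, the fingers measure 130 mm over their backs; the gripper's body (75 mm by 190 mm) begins 47 mm behind the grasp point.
Start: joints at [1.015, 0.342, 1.524, -0, 1.275, -0.146], TCP at [209.162, 481.556, 226.741] pointing down, gripper open.
Joint ranges: [-2.53, 2.53], [-0.77, 2.02], [0.04, 2.7], [-1, 4.14], [0.28, 2.66], [-3.11, 3.11]. Speed limits (rad/s): [2.57, 2.57, 3.14, 3.14, 3.14, 3.14].

### API

Orientations are given as [roll, pitch, yaw] about the fixed x, y, z axes, in that order (R = Rz(yaw) Ry(pitch) Rx(roll)).
In Python, from plant import get_obs, capture, close_job gives the robot as it stands. The module is installed in compiled form; this text tells all that it offers.
- The arm moves only by the tool send_rows, never from a script. Its argument "moves" is a list of rows, each a list of 4 numbers: the shift along the tool's x, y, z in mm, then the turn about the tool's x in degrees. In form: [[tx, ty, tz, yaw], ...]. A call has 1 to 8 rows; each row shifts and turns the commanded pose from where the row before left it, along the tool's axes as they then stand; what a row does not reach is not made up. A row lasts 1/8 s, in which the tool goes at most 62.5 mm and 10.7 degrees, less where a joint would pass 70% of its speed; a pose out of reach is approached as far as the arm can. A call with a gripper value outside its range is refused whole. "hand" is the opening, from 0 (shut) to 1 (fully open), set as the call begins (left out, the last holds). The fingers move at their own pace and stop on an object; the grip force is fixed at half the most. Time passes only in rows, so rows that do not move let the fingers close. It gives the time, the measured TCP pose, the force and the opening at its end, in the units of the state.
- get_obs(): the state, without advancing time (a new reading comes with each control period).
- capture(name): name is "scene" or "top" or "wrist"; returns a dict with "image" (480x640x3 uint8, red, green, blue), "K" (3x3 intrinsics, pixels), "position" and "attitude" of the camera in the world; the wrist camera has in their place "mount" (4x4, takes a point from camera to tool coordinates, whose origin is the TCP and whose axes are the tool frame's). Camera axes: x right, y down, z forward; pixel columns grow to the right and rows downward; lengths in mm; the calibration is good to about 2 mm. The wrist camera is an equidistant fisheye: a pixel r from the principal point sees the ray r / f radians off the axis. A picture is of the moment at which its call begins: read the wrist's pose just before it. There is no depth.
- close_job(): hands the job in, once; it reports no verdict.
The state is a dict: "time": time; "joint_positions": joint angles; "dq": joint speeds; "tau": joint torques, N m; "tool_pos": TCP position; "tcp_rot": TCP orientation; "contact_force": force on the tool from outside, world axes, zero at the start; "moment": the same for the moment, N m; "grip_width": finger opening in mm.
Only numpy, scipy, OpenCV 4.12 (cv2) and the standard library are available. Lean on these libraries where they do the work, as an engineer would, in place of code of your own. Each camera call takes 0.05 s, during which the arm holds its last target. There are 200 camera calls.

### The job

Swing the clear guard fully aside, then squeeze both red tabs of the yellow clamp nut together and, keeping them squeezed, turn the nut anticlockwise to its stop so that it unlocks from the spindle of the polishing disc. Lift the nut off and set it down, without dropping it, tabs upright on the floor of the grey tray (not the red dish), leaving the guard open. Do not push or tip the bottle, the steel mandrel, the tin or the loose compound bar.

Things in the scene. Friction and masses are not known exactly. Their poses are not given: they have to be found in the camera images.
- machine: Round dark-blue polishing machine housing, fixed to the bench: 260 mm across (with a small grey switch box, look only, on one side), 85 mm high. Origin on its axis at bench height, z up. The guard's pivot post (16 mm thick, top at 150 mm) stands on its rim 125 mm from the axis, 60 degrees anticlockwise from the machine's x axis.
- guard (a joint): Guard angle in rad. 0: the clear disc is centred over the nut; it grows as the guard swings clockwise seen from above, to a stop at 1.7 (fully aside). It stays where it is left; about 1 N at its knob moves it. Below about 1 it hinders the gripper above the nut.
- guard_knob (a point): Grip point of the guard's black upright round knob (24 mm diameter, 34 mm high), on the knob's axis, 14 mm below its top and 26 mm above the upper face of the clear guard disc (disc 96 mm across, 4 mm thick, upper face 154 mm above the bench). 160 mm horizontally from the pivot.
- guard_pivot (a point): Vertical pivot axis of the guard, at the height of the underside of the clear guard (150 mm above the bench).
- hub: Polishing disc (200 mm across, 8 mm thick) with a steel flange (68 mm across, upper face at 12 mm) on top of the machine; it does not turn. Origin on the axis under the disc, 85 mm above the bench, z up. Two lock lugs stand on the flange to 20 mm above this origin, 22 to 31 mm from the axis. Its x axis is the line of the cross-bar (see spindle_tip).
- spindle_tip (a point): Tip of the fixed 12 mm spindle inside the nut, on the axis, 40 mm above the hub's origin. Lower down it carries a cross-bar 29 mm long along the hub's x axis (either way round), which holds the nut down until the slot in the nut (along the nut's x axis) lies along the bar.
- nut: Yellow clamp nut, 30 (x) x 31 (y) x 42 mm high, about 0.15 kg, with a red spring tab on its +y and one on its -y side. Origin: centre of the underside, z up; it rests on the hub's flange, 97 mm above the bench. Locked, its yaw is about -1.2 rad from the hub's (a half turn is the same). The fit on the spindle is 1.5 mm loose all round.
- nut_top (a point): Centre of the nut's top face, 42 mm above its underside. With both tabs pressed 4.5 mm or more, the nut turns 1.2 rad anticlockwise seen from above, until its x axis lies along the hub's x axis (within 0.2 rad); the stop is about 0.1 rad further. Then it lifts straight up and is free of the spindle after 32 mm.
- tab_a (a joint): How far the +y tab of the nut is pressed in, m: 0 free, 0.0055 fully pressed. Each tab is 20 mm wide along the nut's x, its grip face 11 to 42 mm above the nut's underside; the outer faces of both tabs are 52 mm apart when free, 41 mm when pressed. A tab needs 3.5 N to start and about 7.5 N to be fully pressed.
- tab_b (a joint): How far the -y tab of the nut is pressed in, m: 0 free, 0.0055 fully pressed.
- tray: Empty grey open tray, 150 x 150 x 30 mm, walls 4 mm, fixed to the bench. Origin at the centre of its underside, at bench height.
- tray_in (a point): Centre of the tray's inner floor, about 4 mm above the bench.
- dish: Red open dish of the tray's size with blocks of polishing compound stuck in it, fixed; not the place for the nut. Tray and dish may swap sides. Origin at the centre of its underside.
- polish: Standing bottle, 56 mm across, 170 mm high; bystander. Origin at the centre of its underside.
- mandrel: Steel ring mandrel standing on its 72 mm foot, tapering cone, 150 mm high; bystander. Origin at the centre of its underside.
- bar: Loose dark-red compound bar lying on the bench, 90 (x) x 40 (y) x 30 mm; bystander. Origin at the centre of its underside.
- tin: Round tin, 64 mm across, 60 mm high; bystander. Origin at the centre of its underside.
There are look-alikes about, which are no part of the job. Leave any black or turquoise look-alike of the tray alone.

How it is judged (in metres and radians):
On the way, in this order (a step that is already met when the one before it is completed fails the run):
1. the guard has been swung fully aside (more than 1.3 rad) (value of joint guard above 1.3 rad), for 0.2 s.
2. the nut is part-way through its turn with both tabs squeezed in (value of joint each of tab_a, tab_b above 0.0035 m and angle between the x axis of nut and the x axis of hub, either way round between 0.3 and 0.95 rad and z of nut in the frame of hub below 0.02 m), for 0.05 s.
3. the nut, still down on the hub, has been turned to the unlocked position with both tabs squeezed in (value of joint each of tab_a, tab_b above 0.0035 m and angle between the x axis of nut and the x axis of hub, either way round below 0.25 rad and z of nut in the frame of hub below 0.02 m and horizontal distance between nut and hub below 0.006 m), for 0.1 s.
4. the nut is lifted off the spindle by the fingers (z of nut in the frame of hub above 0.045 m and contact force between the fingers and nut above 0.5 N), for 0.1 s.
At the end, for the whole second after the job is handed in: The guard is still open more than 1.3 rad; the nut stands upright (within 0.12 rad) and at rest on the floor of the grey tray (underside within 6 mm of the floor, within 65 mm of the tray's centre) (value of joint guard above 1.3 rad and horizontal distance between nut and tray_in below 0.065 m and z of nut in the frame of tray_in between -0.006 and 0.006 m and angle between nut's own z axis and vertical below 0.12 rad and linear speed of nut below 0.02 m/s); the robot touches nothing.
It fails at once if the nut is let go of more than 30 mm above the bench once off the spindle (dropped) (distance of nut from where it was at the start of the episode above 0.06 m and height (world z) of nut above 0.03 m and contact force between the fingers and nut below 0.02 N).
It fails at once if the bottle is pushed more than 30 mm or tipped (distance of polish from where it was at the start of the episode above 0.03 m or angle between polish's own z axis and vertical above 0.35 rad).
It fails at once if the mandrel is pushed more than 30 mm or tipped (distance of mandrel from where it was at the start of the episode above 0.03 m or angle between mandrel's own z axis and vertical above 0.35 rad).
It fails at once if the compound bar is pushed more than 30 mm or tipped (distance of bar from where it was at the start of the episode above 0.03 m or angle between bar's own z axis and vertical above 0.35 rad).
It fails at once if the tin is pushed more than 30 mm or tipped (distance of tin from where it was at the start of the episode above 0.03 m or angle between tin's own z axis and vertical above 0.35 rad).
It also fails if it takes over 61 s, if anything falls off the work surface, if the arm or the gripper's body presses on something with over 40 N, if the wrist force passes 120 N, or if a joint passes its speed limit or range.

## Working session

There is one attempt and no reset: what is moved stays moved. The work goes in short steps, Python scripts to look and compute and a tool call to move; the robot and the scene stay as the last step left them, time stands still between calls to the robot, and variables do not carry over. Pictures are saved under pics/ and viewed, about 8 in all and at most 12, crops included, and the job is handed in when it is done.

Besides the shell and the picture viewer there is one more tool, called after ">>>" in YAML: its name, and indented under it one key for each argument. send_rows: Moves the arm, as the interface text tells. Its arguments: {"type":"object","properties":{"moves":{"type":"array","items":{"type":"array","items":{"type":"number"}}},"hand":{"type":"number"}},"required":["moves"]}

```bash
mkdir -p pics; cat > h.py <<'E'
import numpy as np,cv2
from scipy.spatial.transform import Rotation as R
from plant import get_obs,capture
def Rm(a):
    a=np.array(a,float)
    return a if a.shape==(3,3) else R.from_euler('xyz',a).as_matrix()
def save(n,im): cv2.imwrite('pics/'+n+'.png',cv2.cvtColor(im,cv2.COLOR_RGB2BGR))
def ray(c,u,v,z):  # pixel -> world at height z
    d=Rm(c['attitude'])@np.linalg.inv(c['K'])@np.array([u,v,1.]); p=np.array(c['position'])
    return p+d*(z-p[2])/d[2]
def proj(c,P):
    q=c['K']@(Rm(c['attitude']).T@(np.array(P,float)-c['position'])); return q[:2]/q[2]
E
python3 - <<'E'
from h import *
import pickle
o=get_obs();print(o)
C={}
for n in('top','scene'):
    c=capture(n);C[n]=c;save(n,c['image']);print(n,c['K'],c['position'],c['attitude'])
pickle.dump(C,open('c.pkl','wb'))
E
```

```text
{'time': 0.0, 'joint_positions': array([ 1.01499050e+00,  3.42729895e-01,  1.52502876e+00,  1.02360302e-06,
        1.27542216e+00, -1.46002837e-01]), 'dq': array([ 0.00032236,  0.00037838, -0.0003083 ,  0.0003469 , -0.00014006,
        0.00026366]), 'tau': array([-8.71980683e-04, -4.31236231e+01, -2.44224018e+01,  7.18108658e-02,
        5.59470069e-02, -1.84706341e-04]), 'tool_pos': array([208.93149697, 481.17709364, 226.03715893]), 'tcp_rot': array([-1.71741548,  1.56920817, -2.12721876]), 'contact_force': array([-0.79997267, -0.8259006 ,  0.73106794]), 'moment': array([-0.03092941, -0.00386281, -0.02809699]), 'grip_width': 91.87575670323186}
top [[527.54424845   0.         311.79110891]
 [  0.         527.54424845 232.57535705]
 [  0.           0.           1.        ]] [ 357.59579551 -147.25926448 1305.40641639] [-3.01213713  0.02442231 -1.56692612]
scene [[540.95592553   0.         322.59272674]
 [  0.         540.95592553 245.90764496]
 [  0.           0.           1.        ]] [1527.02509711  314.50442843  982.81184885] [-2.22448515 -0.0022784   1.96830658]
```

View pics/top.png

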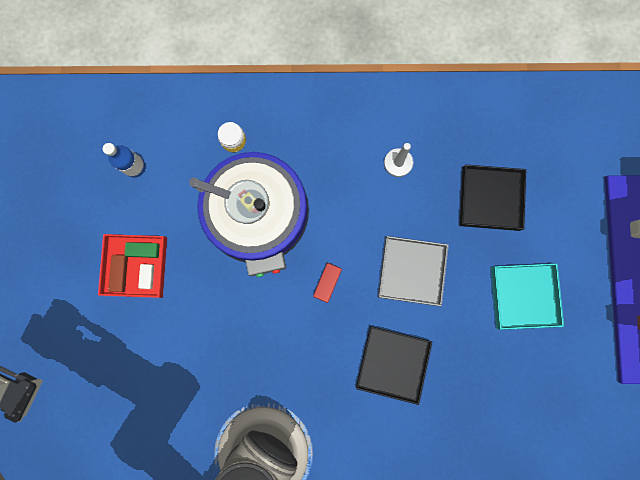

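View pics/scene.png

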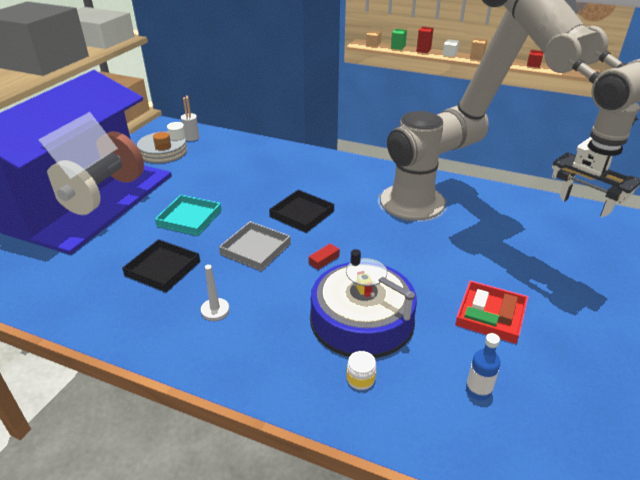

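The top view shows the machine at about (252,206), knob (259,205), guard pivot (195,183), grey tray (413,271), bar (327,282), tin (231,135), mandrel (399,162), bottle (125,158) and dish (133,266). Next I'll fit these and zoom in on the machine.

```bash
python3 - <<'E'
from h import *
import pickle
C=pickle.load(open('c.pkl','rb'));c=C['top'];im=c['image']
hsv=cv2.cvtColor(im,cv2.COLOR_RGB2HSV)
# white disc
hull=((hsv[...,1]<70)&(hsv[...,2]>190)).astype(np.uint8)
m=np.zeros_like(hull);cv2.rectangle(m,(190,153),(310,262),1,-1);hull*=m
pts=cv2.findNonZero(hull);h=cv2.convexHull(pts)[:,0]
W=np.array([ray(c,u,v,93)[:2] for u,v in h]);(x,y),r=cv2.minEnclosingCircle(W.astype(np.float32));print('disc',x,y,r)
# grey tray corners
for n,uv,z in [('knobtop',(259,204),194),('pivot',(195,183),154),('tray',(413,271),15),('dish',(133,266),15),('bar',(327,282),30),('tintop',(230,132),60),('bottletop',(110,149),170),('mandtop',(407,146),150),('mandfoot',(399,162),5)]:
    print(n,ray(c,*uv,z).round(1))
for n,uv,z in [('knobtop',(355,252),194),('tray',(255,246),15)]: print('scene',n,ray(C['scene'],*uv,z).round(1))
t=cv2.resize(im[140:290,180:340],None,fx=5,fy=5,interpolation=cv2.INTER_CUBIC)[:600]
s=C['scene']['image'][230:360,300:430]
save('crop',np.hstack([t[:, :560]])); 
save('crops',cv2.resize(s,(600,600),interpolation=cv2.INTER_CUBIC))
E
```

```text
disc 560.0192260742188 15.565018653869629 124.85814666748047
knobtop [564.  -6. 194.]
pivot [619.3 143.7 154. ]
tray [ 431.4 -361.8   15. ]
dish [442.  325.9  15. ]
bar [ 403.6 -152.6   30. ]
tintop [768.2  85.3  60. ]
bottletop [693.7 333.6 170. ]
mandtop [ 704.3 -331.7  150. ]
mandfoot [ 706.3 -334.     5. ]
scene knobtop [568.9  -2.8 194. ]
scene tray [ 439.2 -355.4   15. ]
```

View pics/crop.png

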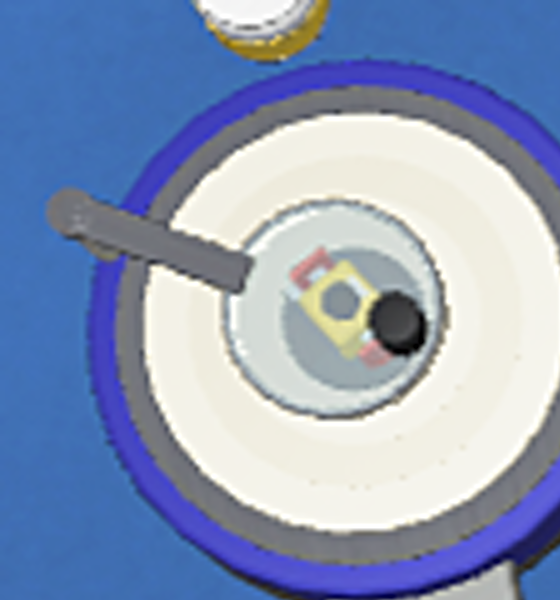

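```bash
cat >> h.py <<'E'
def axes():
    o=get_obs(); M=Rm(o['tcp_rot']); return o,M
def to_tool(target,yaw_y=None):
    """shift (tool axes) from the current TCP to target; turn (deg) bringing tool y to world angle yaw_y (mod 180)"""
    o,M=axes(); d=M.T@(np.array(target,float)-o['tool_pos']); a=np.degrees(np.arctan2(M[1,1],M[0,1]))
    t=None
    if yaw_y is not None: t=-((yaw_y-a+90)%180-90)
    return d.round(1),round(a,2),t,M.round(3).tolist()
E
python3 - <<'E'
from h import *
import pickle
C=pickle.load(open('c.pkl','rb'));c=C['top']
f=lambda u,v,z:ray(c,180+u/5-.4,140+v/5-.4,z).round(1)
ax=f(357,322,93);nt=f(343,300,139);g=f(333,309,154);k=f(398,323,194);p=f(72,210,160)
print('axis',ax,'nuttop',nt,'guard',g,'knob',k,'pivot',p)
print(np.hypot(*(p-ax)[:2]),np.hypot(*(k-p)[:2]),np.hypot(*(g-p)[:2]))
a,b=f(312,268,139),f(375,350,139);print('tab dir',np.degrees(np.arctan2(*(a-b)[1::-1])),np.hypot(*(a-b)[:2]))
kk=np.degrees(np.arctan2(*(k-p)[1::-1]));print('knob ang',kk)
print(to_tool([k[0],k[1],240],kk-90),get_obs()['joint_positions'])
E
```

```text
axis [582.7  25.6  93. ] nuttop [584.3  25.6 139. ] guard [577.3  27.7 154. ] knob [563.5  -6.4 194. ] pivot [621.1 144.6 160. ]
125.04223286554027 161.6129945270491 124.8360925373748
tab dir 37.832761271480216 47.606722214410034
knob ang -110.87969985941702
(array([ -13.6, -306. ,  519.5]), np.float64(66.52), np.float64(87.40045709246704), [[-0.001, 0.398, 0.917], [-0.001, 0.917, -0.398], [-1.0, -0.001, -0.0]]) [ 1.01502872e+00  3.42684046e-01  1.52492048e+00 -8.38960941e-06
  1.27539136e+00 -1.45974932e-01]
```

>>> send_rows:
  moves:
    - [-2,-30,51,0]
    - [-2,-30,52,0]
    - [-2,-31,52,0]
    - [-2,-31,52,0]
    - [-2,-31,52,0]
    - [-2,-31,52,0]
    - [-2,-31,52,0]
    - [0,-31,52,0]
  hand: 1

```text
time: 1.1
tool_pos: [492.6, 88.8, 240.7]
tcp_rot: [1.98, 1.571, 1.57]
contact_force: [0.9, 0.5, 1.0]
grip_width: 91.8
```

>>> send_rows:
  moves:
    - [0,-30,52,0]
    - [0,-30,52,0]
    - [0,0,0,10]
    - [0,0,0,10]
    - [0,0,0,10]
    - [0,0,0,10]
    - [0,0,0,10]
    - [0,0,0,10]

```text
time: 2.1
tool_pos: [563.0, -5.8, 240.2]
tcp_rot: [-1.89, 1.57, 2.931]
contact_force: [0.1, 0.1, -0.3]
grip_width: 91.9
```

>>> send_rows:
  moves:
    - [0,0,0,10]
    - [0,0,0,10]
    - [0,0,0,7.4]
    - [0,0,0,0]

```text
time: 2.6
tool_pos: [563.1, -5.9, 240.3]
tcp_rot: [-1.435, 1.57, 2.914]
contact_force: [-0.4, 0.1, 0.6]
grip_width: 91.7
```

```bash
python3 - <<'E'
from h import *
o=get_obs();c=capture('wrist');save('w1',c['image']);print(o['time'],o['tool_pos'],c['K'],c['mount']);print(to_tool([564,-5.5,164],-20.9)[:3])
E
```

```text
2.6 [563.07457827  -5.86570596 240.31902733] [[371.64829954   0.         315.75558384]
 [  0.         371.64829954 244.24372228]
 [  0.           0.           1.        ]] [[-8.73875993e-04 -2.64710351e-01  9.64327572e-01 -1.58562374e+02]
 [ 9.99998670e-01 -1.55943805e-03  4.78131549e-04  7.44539659e-01]
 [ 1.37724274e-03  9.64326707e-01  2.64711362e-01 -7.15601118e+01]
 [ 0.00000000e+00  0.00000000e+00  0.00000000e+00  1.00000000e+00]]
(array([76.4,  0.8, -0.7]), np.float64(-20.72), np.float64(0.17615696811817827))
```

View pics/w1.png

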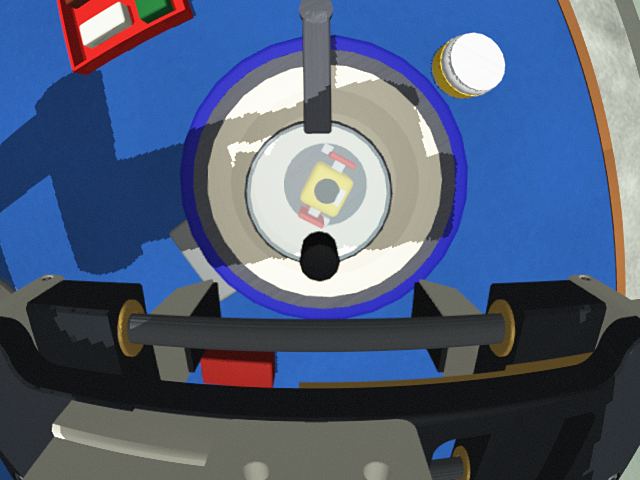

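The wrist view puts the knob (320,250) midway between the fingers (215 and 415), so I'll descend and grip it.

>>> send_rows:
  moves:
    - [25,0.8,-0.7,0]
    - [25,0,0,0]
    - [16,0,0,0]
    - [10,0,0,0]
    - [0,0,0,0]

```text
time: 3.28
tool_pos: [564.0, -5.5, 164.2]
tcp_rot: [-1.423, 1.57, 2.926]
contact_force: [0.3, -0.2, -0.5]
grip_width: 91.9
```

>>> send_rows:
  moves:
    - [0,0,0,0]
    - [0,0,0,0]
    - [0,0,0,0]
    - [0,0,0,0]
    - [0,0,0,0]
  hand: 0

```text
time: 3.9
tool_pos: [564.3, -5.5, 164.8]
tcp_rot: [2.297, 1.571, 0.362]
contact_force: [0.8, 0.8, -0.0]
grip_width: 46.7
```

```bash
python3 - <<'E'
from h import *
o,M=axes();print(o['tool_pos'],o['grip_width'],o['contact_force'],M.round(3))
p=np.array([621.1,144.6]);r=o['tool_pos'][:2]-p;print(np.hypot(*r),np.degrees(np.arctan2(r[1],r[0])))
# arc rows: 5 deg, in tool axes
a=np.radians(-5);d=np.array([[np.cos(a),-np.sin(a)],[np.sin(a),np.cos(a)]])@r-r
print(M.T@[*d,0])
E
```

```text
[564.29541871  -5.51139072 164.78981791] 46.722218726240634 [ 0.79721304  0.8046642  -0.01243189] [[ 0.     0.934 -0.356]
 [ 0.    -0.356 -0.934]
 [-1.     0.    -0.   ]]
160.49981333101283 -110.72745420949433
[-1.82219555e-03 -1.39900038e+01 -5.74795930e-01]
```

>>> send_rows:
  moves:
    - [0,0,0,0]
    - [0,0,0,0]
    - [0,0,0,0]
    - [0,0,0,0]

```text
time: 4.4
tool_pos: [564.3, -5.6, 164.7]
tcp_rot: [2.034, 1.571, 0.099]
contact_force: [1.0, -0.3, 0.1]
grip_width: 23.2
```

>>> send_rows:
  moves:
    - [0,-14,-0.6,5]
    - [0,-14,-0.6,5]
    - [0,-14,-0.6,5]
    - [0,-14,-0.6,5]
    - [0,-14,-0.6,5]
    - [0,-14,-0.6,5]

```text
time: 5.15
tool_pos: [495.8, 43.0, 164.7]
tcp_rot: [-0.141, 1.569, -2.602]
contact_force: [-2.5, -1.1, 0.9]
grip_width: 23.7
```

>>> send_rows:
  moves:
    - [0,-14,-0.7,5]
    - [0,-14,-0.7,5]
    - [0,-14,-0.7,5]
    - [0,-14,-0.7,5]
    - [0,-14,-0.7,5]
    - [0,-14,-0.7,5]

```text
time: 5.9
tool_pos: [460.6, 119.3, 164.6]
tcp_rot: [0.016, 1.565, -2.969]
contact_force: [-8.7, -2.3, 6.6]
grip_width: 23.4
```

>>> send_rows:
  moves:
    - [0,-14,-0.7,5]
    - [0,-14,-0.7,5]
    - [0,-14,-0.7,5]
    - [0,-14,-0.7,5]
    - [0,-14,-0.7,5]
    - [0,-14,-0.7,5]
    - [0,-7,-0.3,2.5]
    - [0,0,0,0]

```text
time: 6.9
tool_pos: [471.0, 210.5, 164.6]
tcp_rot: [0.133, 1.562, 2.867]
contact_force: [-16.1, 7.2, 9.0]
grip_width: 23.5
```

```bash
python3 - <<'E'
from h import *
o,M=axes();print(o['tool_pos'],o['grip_width'],o['contact_force'],o['joint_positions'])
p=np.array([621.1,144.6]);r=o['tool_pos'][:2]-p;print(np.hypot(*r),np.degrees(np.arctan2(r[1],r[0])))
E
```

```text
[471.03752481 210.49527519 164.60775334] 23.474404682421962 [-16.1497221    7.15556755   9.01770066] [0.26884206 0.38876224 1.63722398 0.00495029 1.12299563 2.24499363]
163.89305583749888 156.29281227072713
```

>>> send_rows:
  moves:
    - [0,0,0,0]
    - [0,0,0,0]
    - [0,0,0,0]
    - [0,0,0,0]
    - [0,0,0,0]
    - [0,0,0,0]
  hand: 1

```text
time: 7.65
tool_pos: [475.2, 208.3, 164.7]
tcp_rot: [-1.132, 1.571, 1.601]
contact_force: [-0.3, -0.8, 0.4]
grip_width: 78.6
```

>>> send_rows:
  moves:
    - [-20,0,0,0]
    - [-30,0,0,0]
    - [-30,0,0,0]
    - [0,0,0,0]

```text
time: 8.15
tool_pos: [476.3, 208.7, 247.0]
tcp_rot: [-2.458, 1.566, 0.275]
contact_force: [-0.2, -0.5, -0.6]
grip_width: 91.6
```

```bash
python3 - <<'E'
from h import *
o,M=axes();print(o['grip_width'],o['contact_force'],o['joint_positions'])
print(to_tool([583.5,25.6,220],37.8))
E
```

```text
91.63282729732461 [-0.17636907 -0.50639427 -0.615399  ] [2.65516638e-01 3.14483823e-01 1.50707030e+00 5.23576748e-05
 1.31495038e+00 2.24432999e+00]
(array([  27.2,  125.6, -170.9]), np.float64(-113.38), np.float64(28.82195772939872), [[0.005, -0.397, -0.918], [0.001, -0.918, 0.397], [-1.0, -0.003, -0.004]])
```

>>> send_rows:
  moves:
    - [0,31.4,-42.7,0]
    - [0,31.4,-42.7,0]
    - [10,31.4,-42.7,0]
    - [10,31.4,-42.8,0]
    - [7,0,0,9.6]
    - [0,0,0,9.6]
    - [0,0,0,9.6]
    - [0,0,0,0]

```text
time: 9.15
tool_pos: [581.7, 25.2, 216.4]
tcp_rot: [0.784, 1.569, 3.016]
contact_force: [1.1, -0.8, 0.3]
grip_width: 91.4
```

```bash
cat >> h.py <<'E'
def wproj(c,o,P):
    M=Rm(o['tcp_rot']);q=M.T@(np.array(P,float)-o['tool_pos']);m=np.array(c['mount']);q=m[:3,:3].T@(q-m[:3,3])
    th=np.arctan2(np.hypot(q[0],q[1]),q[2]);e=q[:2]/np.hypot(q[0],q[1]);return c['K'][:2,2]+c['K'][0,0]*th*e
def wray(c,o,u,v,z):
    e=np.array([u,v])-c['K'][:2,2];r=np.hypot(*e);th=r/c['K'][0,0];d=np.array([*(e/r*np.sin(th)),np.cos(th)])
    m=np.array(c['mount']);M=Rm(o['tcp_rot']);d=M@m[:3,:3]@d;p=np.array(o['tool_pos'])+M@m[:3,3];return p+d*(z-p[2])/d[2]
E
python3 - <<'E'
from h import *
import pickle
o=get_obs();c=capture('wrist');pickle.dump((o,c),open('w2.pkl','wb'));print(o['tool_pos'],to_tool([583.5,25.6,220],37.8)[:3])
for P in [(583.5,25.6,139),(582.7,25.6,97)]: print(wproj(c,o,P))
u,v=wproj(c,o,(583.5,25.6,139)).round().astype(int);print(u,v)
s=c['image'][max(v-110,0):v+110,u-140:u+140];print(s.shape);save('w2',cv2.resize(s,None,fx=2.8,fy=2.7,interpolation=cv2.INTER_CUBIC))
save('w2full',c['image'])
E
```

```text
[581.69239506  25.23956013 216.44820474] (array([-3.3, -1.5, -0.8]), np.float64(-141.98), np.float64(0.2174172572438806))
[314.52188141 253.02939056]
[315.46529138 237.95514118]
315 253
(220, 280, 3)
```

View pics/w2.png

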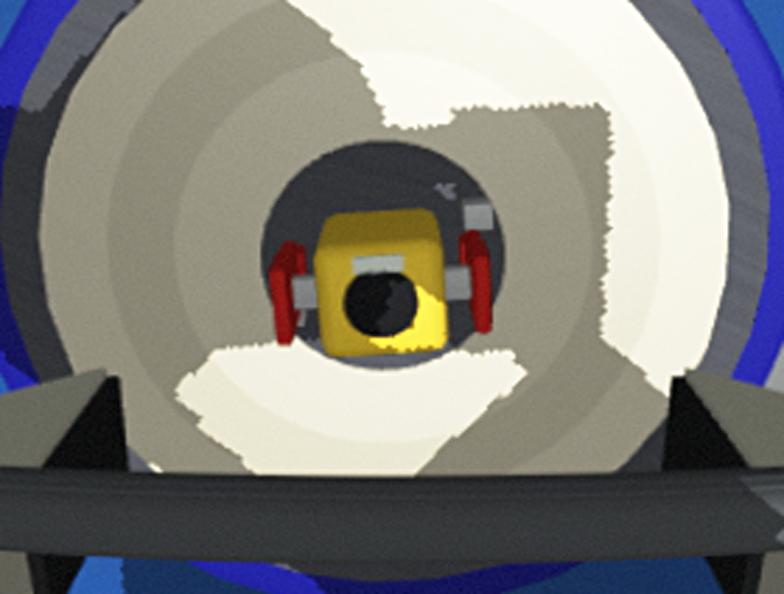

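```bash
python3 - <<'E'
from h import *
import pickle
o,c=pickle.load(open('w2.pkl','rb'))
g=lambda a,b,z=139: wray(c,o,175+a/2.8-.3,143+b/2.7-.3,z)
P=[g(*q) for q in [(287,343),(483,332),(328,356),(447,350),(320,258),(441,250),(380,303)]]
for p in P: print(p.round(1))
an=lambda p,q:np.degrees(np.arctan2(*(q-p)[1::-1]))
print(an(P[0],P[1]),an(P[2],P[3]),an(P[4],P[5]),np.linalg.norm(P[0]-P[1]))
E
```

```text
[596.2  50.4 139. ]
[560.7  19.2 139. ]
[586.3  47.  139. ]
[564.6  28.2 139. ]
[602.9  27.9 139. ]
[581.8   8.9 139. ]
[584.9  28.3 139. ]
-138.65143103190317 -138.99264316889534 -138.161305720276 47.21045860812406
```

```bash
python3 - <<'E'
from h import *
print(to_tool([584.3,27.3,110],-138.7))
E
```

```text
(array([ 1.067e+02, -3.300e+00, -1.000e-01]), np.float64(-141.98), np.float64(-3.2825827427561194), [[-0.002, -0.788, -0.616], [0.0, -0.616, 0.788], [-1.0, 0.001, 0.001]])
```

>>> send_rows:
  moves:
    - [0,-3.3,0,-3.3]
    - [25,0,0,0]
    - [25,0,0,0]
    - [25,0,0,0]
    - [20,0,0,0]
    - [11.5,0,0,0]
    - [0,0,0,0]

```text
time: 10.07
tool_pos: [584.3, 27.4, 110.5]
tcp_rot: [0.712, 1.569, 3.002]
contact_force: [-0.1, -0.8, -0.7]
grip_width: 91.5
```

>>> send_rows:
  moves:
    - [0,0,0,0]
    - [0,0,0,0]
    - [0,0,0,0]
    - [0,0,0,0]
    - [0,0,0,0]
    - [0,0,0,0]
    - [0,0,0,0]
    - [0,0,0,0]
  hand: 0

```text
time: 11.08
tool_pos: [584.9, 27.3, 111.7]
tcp_rot: [-2.34, 1.57, -0.052]
contact_force: [-2.0, -0.3, 4.7]
grip_width: 39.8
```

```bash
python3 - <<'E'
from h import *
o=get_obs();print(o['contact_force'],o['moment'],o['grip_width'],o['joint_positions'],to_tool([584.3,27.3,110],-138.7)[:3])
E
```

```text
[-2.03040304 -0.34205438  4.74489704] [-0.02996339  0.52472825  0.01738868] 39.75763459771142 [-8.41960087e-02  5.60157222e-01  1.50806044e+00  1.85254141e-05
  1.07287719e+00  2.33959895e+00] (array([1.7, 0.5, 0.4]), np.float64(-138.87), np.float64(-0.17372489794308876))
```

>>> send_rows:
  moves:
    - [0,0,0,-5]
    - [0,0,0,-5]
    - [0,0,0,-5]
    - [0,0,0,-5]
    - [0,0,0,-5]
    - [0,0,0,-5]
    - [0,0,0,0]

```text
time: 11.95
tool_pos: [585.4, 27.3, 111.7]
tcp_rot: [-2.835, 1.569, -0.024]
contact_force: [1.1, 0.2, 4.6]
grip_width: 39.6
```

```bash
python3 - <<'E'
from h import *
o=get_obs();print(o['contact_force'],o['moment'],o['grip_width'],to_tool([584.3,27.3,110],-138.7)[:3])
E
```

```text
[1.11455682 0.19098307 4.57988916] [-0.01856781  0.15634381  0.05535901] 39.60178156334332 (array([1.7, 0.3, 1. ]), np.float64(-108.92), np.float64(29.78043994240828))
```

>>> send_rows:
  moves:
    - [0,0,0,-5]
    - [0,0,0,-5]
    - [0,0,0,-5]
    - [0,0,0,-5]
    - [0,0,0,-5]
    - [0,0,0,-5]
    - [0,0,0,-5]
    - [0,0,0,-5]

```text
time: 12.95
tool_pos: [585.2, 27.3, 111.7]
tcp_rot: [2.813, 1.57, 0.04]
contact_force: [0.1, -0.1, 5.2]
grip_width: 40.2
```

>>> send_rows:
  moves:
    - [0,0,0,-2]
    - [0,0,0,0]
    - [0,0,0,0]

```text
time: 13.32
tool_pos: [585.2, 27.3, 111.7]
tcp_rot: [2.803, 1.57, 0.062]
contact_force: [0.0, -0.5, 5.2]
grip_width: 39.9
```

```bash
python3 - <<'E'
from h import *
o=get_obs();print(o['contact_force'],o['moment'],o['grip_width'],to_tool([584.3,27.3,110],-138.7)[:3])
c=capture('wrist');u,v=wproj(c,o,(584,27,139)).round().astype(int);print(u,v)
s=c['image'][v-140:v+100,u-160:u+160];save('w3',cv2.resize(s,None,fx=2.5,fy=2.5,interpolation=cv2.INTER_CUBIC))
E
```

```text
[ 0.03157112 -0.47814214  5.2231796 ] [-0.03259304  0.18578209  0.01814063] 39.91212279809319 (array([ 1.7, -0.3,  0.9]), np.float64(-67.0), np.float64(71.69818198476662))
315 334
```

View pics/w3.png

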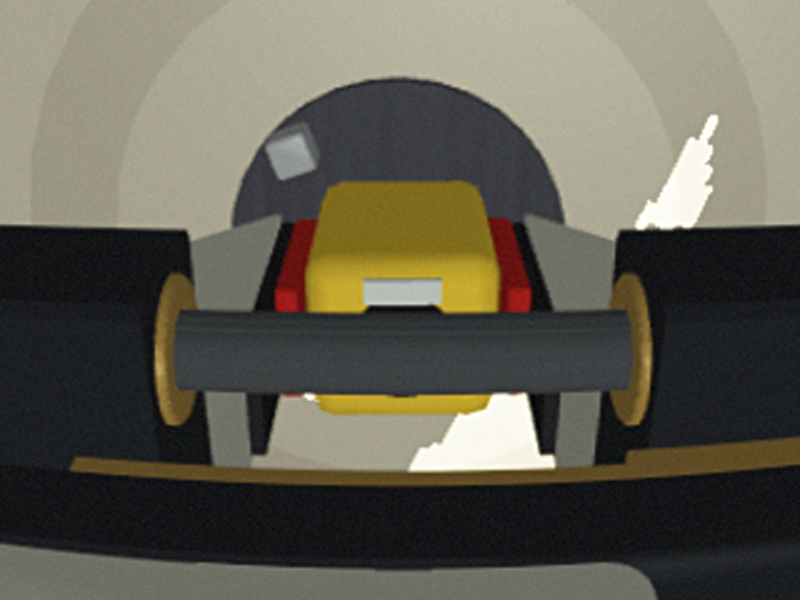

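The nut has turned with the jaws and both red tabs are pressed in against the body, so I'll lift gently.

>>> send_rows:
  moves:
    - [-3,0,0,0]
    - [-4,0,0,0]
    - [-4,0,0,0]
    - [0,0,0,0]

```text
time: 13.88
tool_pos: [585.0, 27.3, 122.5]
tcp_rot: [2.821, 1.57, 0.083]
contact_force: [0.5, 0.8, -1.1]
grip_width: 39.7
```

>>> send_rows:
  moves:
    - [-8,0,0,0]
    - [-10,0,0,0]
    - [-12,0,0,0]
    - [-15,0,0,0]
    - [-20,0,0,0]
    - [-20,0,0,0]
    - [-15,0,0,0]
    - [0,0,0,0]

```text
time: 14.88
tool_pos: [585.5, 27.3, 223.8]
tcp_rot: [2.673, 1.568, -0.065]
contact_force: [-0.5, 0.6, -1.5]
grip_width: 39.7
```

```bash
python3 - <<'E'
from h import *
import pickle
C=pickle.load(open('c.pkl','rb'))
for n,(a,b,w,h) in {'top':(365,222,95,95),'scene':(205,210,100,70)}.items():
    c=C[n];im=c['image'].astype(int)[b:b+h,a:a+w];m=((im.max(2)-im.min(2))<30)&(im.max(2)>70)
    k=cv2.connectedComponentsWithStats(m.astype(np.uint8));i=1+np.argmax(k[2][1:,4]);hull=cv2.convexHull(cv2.findNonZero((k[1]==i).astype(np.uint8)))[:,0]
    q=cv2.approxPolyDP(hull,6,True)[:,0] if 0 else cv2.boxPoints(cv2.minAreaRect(hull)) if n=='top' else cv2.approxPolyN(hull,4)[0]
    P=np.array([ray(c,u+a,v+b,28) for u,v in q]);print(n,k[2][i],P.round(0).tolist(),P.mean(0))
o=get_obs();print(o['contact_force'],o['grip_width'],o['joint_positions'],to_tool([435,-360,240],-80))
E
```

```text
top [  13   14   71   70 3811] [[366.0, -272.0, 28.0], [517.0, -294.0, 28.0], [497.0, -447.0, 28.0], [348.0, -423.0, 28.0]] [ 432.22791183 -359.04914846   28.        ]
scene [  14   12   71   49 2056] [[547.0, -277.0, 28.0], [521.0, -446.0, 28.0], [349.0, -424.0, 28.0], [372.0, -253.0, 28.0]] [ 447.31912808 -350.20432379   28.        ]
[-0.53717693  0.61423335 -1.4669176 ] 39.719326211025404 [-8.42046903e-02  4.55208545e-01  1.35632553e+00  5.86678458e-05
  1.32702215e+00  1.08301677e+00] (array([-16.6, 297.1, 290.4]), np.float64(-66.88), np.float64(13.122223650411144), [[0.003, 0.393, -0.92], [-0.0, -0.92, -0.393], [-1.0, 0.001, -0.003]])
```

>>> send_rows:
  moves:
    - [-5,20,20,0]
    - [-5,36,36,0]
    - [-5,42,42,0]
    - [0,45,44,0]
    - [0,45,44,0]
    - [0,42,42,0]
    - [0,38,38,0]
    - [0,20,20,0]

```text
time: 15.88
tool_pos: [433.5, -351.3, 236.2]
tcp_rot: [-0.993, 1.569, 2.549]
contact_force: [0.6, -0.2, -1.7]
grip_width: 39.9
```

>>> send_rows:
  moves:
    - [0,7,6.5,5]
    - [0,0,0,8]
    - [0,0,0,8]
    - [0,0,0,6]
    - [0,0,0,4]
    - [0,0,0,0]

```text
time: 16.62
tool_pos: [431.7, -357.8, 236.4]
tcp_rot: [-0.761, 1.569, 2.243]
contact_force: [-0.2, 0.0, -1.7]
grip_width: 39.9
```

```bash
python3 - <<'E'
from h import *
o=get_obs();c=capture('wrist');save('w4',c['image']);print(o['contact_force'],o['grip_width'],o['tool_pos'],to_tool([432,-359,30],-98.3))
print(wproj(c,o,(432,-359,4)))
E
```

```text
[-0.24009942  0.03345447 -1.72778755] 39.87192133920136 [ 431.7186635  -357.76621582  236.3962616 ] (array([206.5,   1.4,  -0.6]), np.float64(-97.8), np.float64(0.5027368148744245), [[-0.001, -0.136, -0.991], [0.001, -0.991, 0.136], [-1.0, -0.001, 0.001]])
[317.33875281 211.99626911]
```

View pics/w4.png

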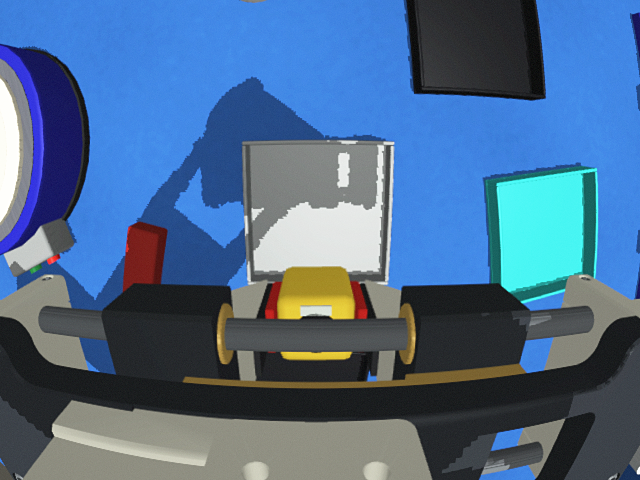

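The tray is square to the jaws, and its floor centre at about (318,212) matches the projected (317,212). The nut is still held, so I'll descend.

>>> send_rows:
  moves:
    - [25,1.4,0,0.5]
    - [40,0,0,0]
    - [40,0,0,0]
    - [40,0,0,0]
    - [30,0,0,0]
    - [20,0,0,0]
    - [12,0,0,0]
    - [0,0,0,0]

```text
time: 17.68
tool_pos: [431.5, -359.1, 29.6]
tcp_rot: [-0.725, 1.569, 2.271]
contact_force: [0.2, 0.3, -1.8]
grip_width: 39.9
```

>>> send_rows:
  moves:
    - [3,0,0,0]
    - [2,0,0,0]
    - [2,0,0,0]
    - [1,0,0,0]
    - [0,0,0,0]

```text
time: 18.3
tool_pos: [431.8, -359.4, 22.2]
tcp_rot: [-1.423, 1.571, 1.573]
contact_force: [0.3, 0.0, -1.1]
grip_width: 39.8
```

>>> send_rows:
  moves:
    - [1,0,0,0]
    - [1,0,0,0]
    - [0,0,0,0]

```text
time: 18.68
tool_pos: [431.7, -359.3, 20.1]
tcp_rot: [-1.032, 1.571, 1.963]
contact_force: [-0.8, -0.5, -2.7]
grip_width: 39.9
```

>>> send_rows:
  moves:
    - [1,0,0,0]
    - [0,0,0,0]

```text
time: 18.92
tool_pos: [431.7, -359.4, 19.1]
tcp_rot: [-1.129, 1.571, 1.866]
contact_force: [-0.2, 0.6, -2.1]
grip_width: 39.7
```

>>> send_rows:
  moves:
    - [1,0,0,0]
    - [0,0,0,0]

```text
time: 19.18
tool_pos: [431.8, -359.5, 18.7]
tcp_rot: [2.648, 1.57, -0.64]
contact_force: [-2.1, 1.0, 4.0]
grip_width: 40.3
```

>>> send_rows:
  moves:
    - [1,0,0,0]
    - [0,0,0,0]

```text
time: 19.42
tool_pos: [431.9, -359.5, 18.6]
tcp_rot: [2.5, 1.57, -0.787]
contact_force: [-2.4, 3.5, 10.6]
grip_width: 39.9
```

The nut is touching the floor (+10 N), so I'll release and retreat straight up.

>>> send_rows:
  moves:
    - [-0.5,0,0,0]
    - [0,0,0,0]
    - [0,0,0,0]
    - [0,0,0,0]
    - [0,0,0,0]
    - [0,0,0,0]
    - [0,0,0,0]
    - [0,0,0,0]
  hand: 0.8

```text
time: 20.42
tool_pos: [431.8, -359.4, 17.7]
tcp_rot: [-2.037, 1.571, 0.958]
contact_force: [-0.2, -0.5, -0.1]
grip_width: 73.1
```

>>> send_rows:
  moves:
    - [-10,0,0,0]
    - [-20,0,0,0]
    - [-30,0,0,0]
    - [-40,0,0,0]
    - [-40,0,0,0]
    - [-40,0,0,0]
    - [-30,0,0,0]
    - [0,0,0,0]

```text
time: 21.42
tool_pos: [432.6, -360.2, 231.0]
tcp_rot: [2.478, 1.565, -0.81]
contact_force: [0.0, 0.0, 0.1]
grip_width: 73.4
```

```bash
python3 - <<'E'
from h import *
o=get_obs();print(o['contact_force'],o['grip_width'],o['time'])
c=capture('wrist');s=capture('scene')
save('fin',np.hstack([cv2.resize(c['image'][60:460,120:520],(400,400)),cv2.resize(s['image'][180:400,180:420],(400,400))]))
E
```

```text
[0.04807133 0.04197956 0.09779881] 73.38904099764257 21.425
```

View pics/fin.png

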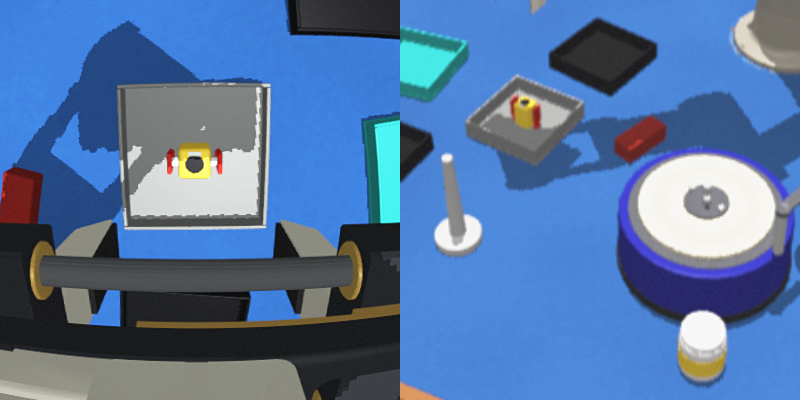

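The nut stands upright at the tray's centre, the guard is clear of the machine, and the bystanders in view haven't moved.

```bash
python3 -c "
from plant import close_job;print(close_job())"
```

```text
the job is handed in; nothing more can be done
None
```

The job is handed in at about 21.4 s of the allowed 61 s. The clamp nut is off the spindle and standing upright near the centre of the grey tray, with the guard open.

- **Guard:** I gripped the knob and swung it about 1.6 rad. That figure comes from the gripper's position. My pull drifted about 4 mm outward, with up to about 16 N of side force, but the guard stayed put on release.
- **Nut:** I squeezed both tabs to a 40 mm opening and turned the nut about 72° anticlockwise. That covers the 69° needed to unlock it, but I did not push on to the hard stop. It lifted freely, with only its own weight showing on the wrist.
- **Placing:** I lowered it until it pressed on the tray floor with about 10 N, released it and went straight up.

**Last checks:** The wrist and scene pictures show the nut upright in the tray, and the mandrel, tin and bar undisturbed. The gripper was clear of everything, with a contact force near zero. The bottle was not in the final crop, but the arm never went near it.

Two measurements disagreed. The two cameras put the nut 2–3 mm and 3.5° apart, so I used the wrist camera's values for the grasp. The scene camera put the tray about 17 mm from where the top camera did, probably because its outline took in the tray's side walls. I used the top camera's position, and the wrist view confirmed it.

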